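# Put the relief tile to dry and shut the box

## Robot

A 6-joint arm with a two-finger parallel gripper is mounted at the origin on the work surface. World frame = base frame: x ahead of the robot, y to its left, z up, the work surface at z = 0. Lengths are in m, angles in rad, forces in N, time in s.
With the tool pointing down it reaches from about 0.35 to 0.85 m from the base axis. Payload 8.1 kg.
Tool frame: the origin (TCP) lies on the centre line of the jaws, within the pads' length; the fingertips stand 11 mm ahead of it and the grasp point (between the pads) lies 8 mm behind it; z points along the fingers, y is the line along which they close (so a half turn about z gives the same grasp; the last joint's range is limited). The gripper opens to 93 mm and grips with 3 to 60 N. Pads are 15 mm wide; open, the fingers measure 128 mm over their backs; the gripper's body (75 mm by 188 mm) begins 65 mm behind the grasp point.
Start: joints at [-1.429, 0.13, 1.488, -0, 1.523, -0.085], TCP at [0.135, -0.585, 0.23] pointing down, gripper open.
Joint ranges: [-2.96, 2.96], [-0.89, 2.26], [0.02, 2.5], [-1.34, 4.48], [0, 2.73], [-2.66, 2.66]. Speed limits (rad/s): [2.39, 2.39, 2.79, 3.14, 3.14, 3.14].

## Interface

Orientations are given as [roll, pitch, yaw] about the fixed x, y, z axes, in that order (R = Rz(yaw) Ry(pitch) Rx(roll)).
In Python, from workcell import * gives the robot as it stands. The module is installed in compiled form; this text tells all that it offers.
- The arm moves only by the shell command python3 -m jog 'ROWS'. ROWS is text: rows parted by semicolons, each of 7 numbers parted by spaces: the turn, a rotation vector about the tool's x, y, z in degrees, then the shift along the tool's x, y, z in cm, then the closure, from 0 (fully open) to 1 (shut). A call has exactly 8 rows; each row shifts and turns the commanded pose from where the row before left it, along the tool's axes as they then stand; what a row does not reach is not made up. A row lasts 1/12 s, in which the tool goes at most 41.7 mm and 7.16 degrees, less where a joint would pass 70% of its speed; a pose out of reach is approached as far as the arm can. A call with a gripper value outside its range is refused whole. The fingers move at their own pace and stop on an object; the grip force is fixed at half the most. Time passes only in rows, so rows that do not move let the fingers close, or fill a call up. It gives the time, the measured TCP pose, the force, the opening and the grip force at its end, in the units of the state.
- sense(): the state, without advancing time (a new reading comes with each control period).
- read_camera(name): name is "scene" or "top" or "wrist"; returns the picture (420x560x3 uint8, red, green, blue); there is no depth.
- get_calibration(name): a dict with "fx", "fy", "cx", "cy" (pixels), "position" and "orientation" of the camera in the world; the wrist camera has in their place "mount" (4x4, takes a point from camera to tool coordinates, whose origin is the TCP and whose axes are the flange's). Camera axes: x right, y down, z forward; pixel columns grow to the right and rows downward; lengths in m; the calibration is good to about 2 mm. A picture is of the moment at which its call begins: read the wrist's pose just before it. get_calibration takes no time and is no camera call.
- job_done(): hands the job in; it is judged then, once.
The state is a dict: "time": time; "joints": joint angles; "qd": joint speeds; "effort": joint torques, N m; "position": TCP position; "tool_rot": TCP orientation; "ft_force": force on the tool from outside, world axes, zero at the start; "ft_torque": the same for the moment, N m; "opening": opening from 0.0 (shut) to 1.0 (fully open); "grip_force": force on a finger pad.
Only numpy, scipy, OpenCV 4.12 (cv2) and the standard library are available. Lean on these libraries where they do the work, as an engineer would, in place of code of your own. Each camera call takes 0.05 s, during which the arm holds its last target. There are 200 camera calls.

## Task

Without gripping or lifting it, push the terracotta relief tile along the table with the fingertips, through the open mouth of the low drying box, until it lies home against the back wall. Then push the blue door fully shut behind it. Do not disturb the other things on the table.

Things in the scene. Friction and masses are not known exactly. Their poses are not given: they have to be found in the camera images.
- tile: loose terracotta tile lying flat, low relief on top: 110 mm along its x, 100 mm along its y, 22 mm thick (relief up to 4 mm more), about 0.35 kg, wider than the gripper opens. Origin at the centre of its underside, z up; its +x edge leads into the box (within 0.25 rad of the box's +x at the start), its -x edge is the one to push.
- drying_box: low plywood drying box fixed to the table; no floor, the tile slides in on the table top. Origin on the table, z up; the open mouth faces its own -x, at x = -80 mm. Side walls 60 mm high, 12 mm thick, inner faces at y = -70 and +70 mm; inner face of the back wall at x = +65 mm.
- box_mouth (a point): centre of the box's open mouth, on the table; axes as the box's (+x into the box). The clear plastic top, 60 to 65 mm above the table, begins 50 mm inside the mouth; before it the box is open above, to let fingers in.
- tile_home (a point): where the tile's origin lies when the tile is home against the back wall: on the table, at x = +10 mm, y = 0 of the box; axes as the box's. The pushed edge is then 55 mm behind this point, 35 mm inside the mouth.
- door (a joint): angle of the blue door on the mouth of the drying box, rad: 0 fully shut, 1.57 straight out from the mouth, 2.1 its stop; it starts open at 1.6 to 1.95. Upright hinge at x = -86 mm, y = -82 mm of the box, stiff enough to keep the door where it is left; about 0.5 N at the free edge moves it. No latch or handle.
- door_hinge (a point): point on the door's hinge axis, mid-height of the door, 31 mm above the table. Its axes turn with the door: y runs along the door to the free edge, -x points out of the outer face (the side away from the passage), z up.
- door_edge (a point): middle of the door's free edge, 162 mm from the hinge, 31 mm above the table; same axes as the hinge point. The door panel is 12 mm thick (6 mm either side of this line), 52 mm high, from 5 to 57 mm above the table.
- torso: dark red-brown wax torso, 160 mm high, 62 mm wide, standing on the round board; origin under its centre. A bystander: leave it alone
- pigment_cup: small dark red open cup, 56 mm across, 32 mm high, near the mouth of the drying box on the robot's side; origin under its centre. A bystander: leave it alone
- bust: terracotta bust, 116 mm high, 60 mm wide; origin under its centre. A bystander: leave it alone
- brush: paint brush lying on the table; origin at its underside, its x axis along the handle. A bystander: leave it alone
- glaze: white bottle with red cap, 60 mm across, 120 mm high; origin under its centre. A bystander: leave it alone
- mallet: wooden mallet lying on the table; origin at its underside, its x axis along the handle. A bystander: leave it alone
- water_cup: white ceramic cup, 70 mm across, 80 mm high; origin under its centre. A bystander: leave it alone
There are look-alikes about, which are no part of the job. What is shaped like the drying_box but pink or red is not meant.

How it is judged:
By the outcome, as a careful person would: the job done as asked, in the order asked, and still so for the second after the job is handed in, with the robot touching nothing.
It also fails if it takes over 72 s, if anything falls off the work surface, if the arm or the gripper's body presses on something with over 40 N, if the wrist force passes 120 N, or if a joint passes its speed limit or range.

## Working session

There is one attempt and no reset: what is moved stays moved. The work goes in short steps, Python scripts to look and compute and a shell command to move; the robot and the scene stay as the last step left them, time stands still between calls to the robot, and variables do not carry over. Pictures are saved under pics/ and viewed, at most 10 in all, crops included, and the job is handed in when it is done.

```bash
mkdir -p pics; python3 - <<'E'
from workcell import *
import cv2
print(sense())
for n in ("scene","top"):
    im=read_camera(n); cv2.imwrite(f"pics/{n}0.png",im[:,:,::-1]); print(n,get_calibration(n))
print(get_calibration("wrist"))
E
```

```text
{'time': 0.0, 'joints': array([-1.42941638e+00,  1.31166189e-01,  1.48927502e+00,  3.45181052e-05,
        1.52301422e+00, -8.53853982e-02]), 'qd': array([ 6.94141220e-04,  6.83153538e-04,  5.26634776e-04,  4.50419366e-04,
       -3.37792361e-04,  4.97760090e-05]), 'effort': array([-1.14041401e-05, -5.59847867e+01, -4.91753519e+01,  7.68774748e-02,
        3.60213860e-02, -1.35950499e-04]), 'position': array([ 0.1348603 , -0.58407798,  0.22858679]), 'tool_rot': array([-3.13973961e+00, -1.93209990e-04,  2.26763482e-01]), 'ft_force': array([-0.23705343, -0.79379445, -0.22177602]), 'ft_torque': array([0.00798831, 0.03879781, 0.0107414 ]), 'grip_force': 0.0, 'opening': 0.9977399002046581}
scene {'fx': 385.33923841083526, 'fy': 385.33923841083526, 'cx': 282.1798541396883, 'cy': 209.94478907810637, 'position': array([0.84642568, 0.68828372, 0.69625069]), 'orientation': array([-2.25493461, -0.00522606,  2.66492445])}
top {'fx': 504.17939922843385, 'fy': 504.17939922843385, 'cx': 272.87381492912914, 'cy': 203.4977873015722, 'position': array([ 0.1956275 , -0.00278722,  1.58727861]), 'orientation': array([-2.96430439e+00, -2.17732412e-03, -1.56877953e+00])}
{'fx': 332.8472006165985, 'fy': 332.8472006165985, 'cx': 279.3056931925481, 'cy': 207.13882971430922, 'mount': array([[ 8.23933356e-04, -9.61313217e-01, -2.75456384e-01,
         7.77416501e-02],
       [ 9.99999566e-01,  6.72132179e-04,  6.45486767e-04,
         1.92301874e-04],
       [-4.35371861e-04, -2.75456797e-01,  9.61313353e-01,
        -1.55196555e-01],
       [ 0.00000000e+00,  0.00000000e+00,  0.00000000e+00,
         1.00000000e+00]])}
```

View pics/top0.png

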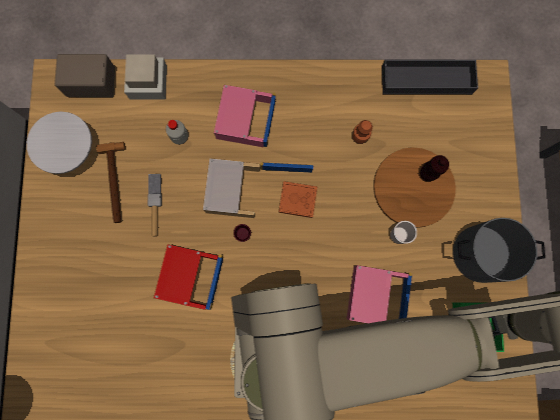

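View pics/scene0.png

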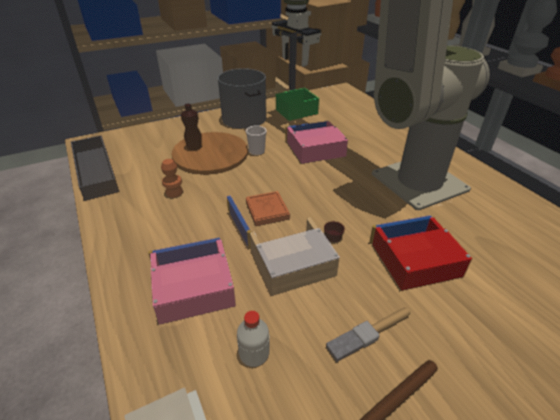

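The top view shows the tile at about (298,199). The white and plywood box is at (224,187) with its mouth facing image right (world -y). The blue door runs from (260,167) to (312,168), and the pigment cup is at (242,233). The scene view agrees: tile at (267,207), box at (295,258), door at (238,220).

```bash
cat > h.py <<'E'
from workcell import *
import cv2, numpy as np
from scipy.spatial.transform import Rotation as R
def ray(name,uv,z):
    c=get_calibration(name); uv=np.atleast_2d(uv).astype(float)
    if name=="wrist":
        s=sense(); T=np.eye(4); T[:3,:3]=R.from_euler('xyz',s['tool_rot']).as_matrix(); T[:3,3]=s['position']
        M=T@c['mount']; Rm,p=M[:3,:3],M[:3,3]
    else: Rm,p=R.from_euler('xyz',c['orientation']).as_matrix(),np.array(c['position'])
    d=np.c_[(uv[:,0]-c['cx'])/c['fx'],(uv[:,1]-c['cy'])/c['fy'],np.ones(len(uv))]@Rm.T
    return (p+d*((z-p[2])/d[:,2])[:,None])[:,:2]
def blobs(im,lo,hi,roi):
    hsv=cv2.cvtColor(im,cv2.COLOR_RGB2HSV); m=cv2.inRange(hsv,lo,hi)
    k=np.zeros_like(m); x0,y0,x1,y1=roi; k[y0:y1,x0:x1]=m[y0:y1,x0:x1]
    cs=cv2.findContours(k,cv2.RETR_EXTERNAL,cv2.CHAIN_APPROX_NONE)[0]
    return max(cs,key=cv2.contourArea)[:,0,:],k
E
python3 - <<'E'
from h import *
im=read_camera("top")
hsv=cv2.cvtColor(im,cv2.COLOR_RGB2HSV)
for n,p in dict(tile=(298,199),door=(290,167),top=(224,187),wall=(207,190),wl=(230,159),wb=(250,214),tab=(330,199)).items(): print(n,hsv[p[1],p[0]])
cv2.imwrite("pics/crop.png",cv2.resize(im[140:250,190:330],None,fx=5,fy=5,interpolation=cv2.INTER_CUBIC)[:,:,::-1])
s=read_camera("scene")
cv2.imwrite("pics/crops.png",cv2.resize(s[180:300,210:360],None,fx=5,fy=5,interpolation=cv2.INTER_CUBIC)[:,:,::-1])
print(hsv[199,276:322].tolist())
E
```

```text
tile [  9 177 140]
door [109 180  78]
top [ 11  30 146]
wall [  8  28 147]
wl [ 17 133 146]
wb [ 17 111 173]
tab [ 17 135 151]
[[16, 136, 144], [16, 133, 146], [16, 135, 145], [17, 134, 145], [13, 153, 130], [9, 174, 142], [10, 183, 152], [10, 183, 155], [10, 178, 156], [10, 180, 154], [9, 178, 155], [9, 177, 154], [10, 180, 150], [10, 182, 144], [10, 182, 140], [9, 176, 145], [9, 176, 149], [10, 180, 147], [9, 181, 148], [9, 178, 150], [9, 177, 151], [10, 181, 145], [9, 177, 140], [9, 178, 133], [9, 184, 132], [9, 176, 138], [9, 183, 142], [9, 177, 151], [10, 179, 148], [9, 178, 139], [9, 177, 137], [9, 178, 146], [9, 180, 150], [10, 182, 151], [10, 179, 155], [9, 179, 151], [10, 182, 150], [9, 179, 154], [9, 180, 132], [14, 151, 130], [16, 136, 146], [16, 133, 153], [16, 133, 151], [17, 134, 152], [17, 130, 151], [16, 135, 151]]
```

View pics/crop.png

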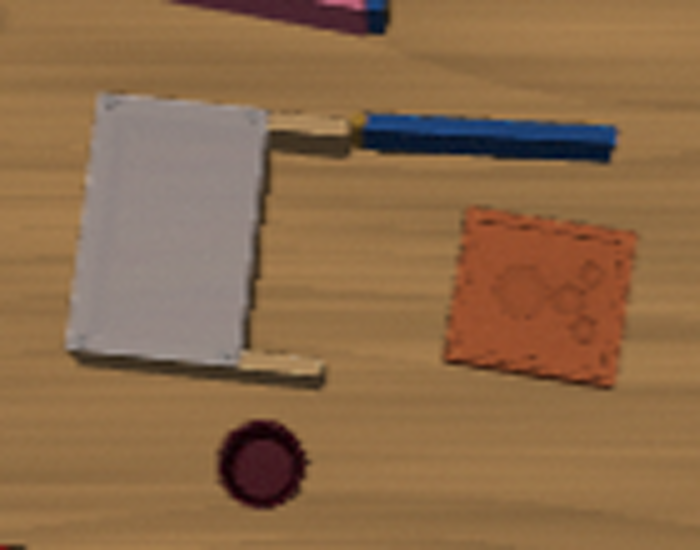

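View pics/crops.png

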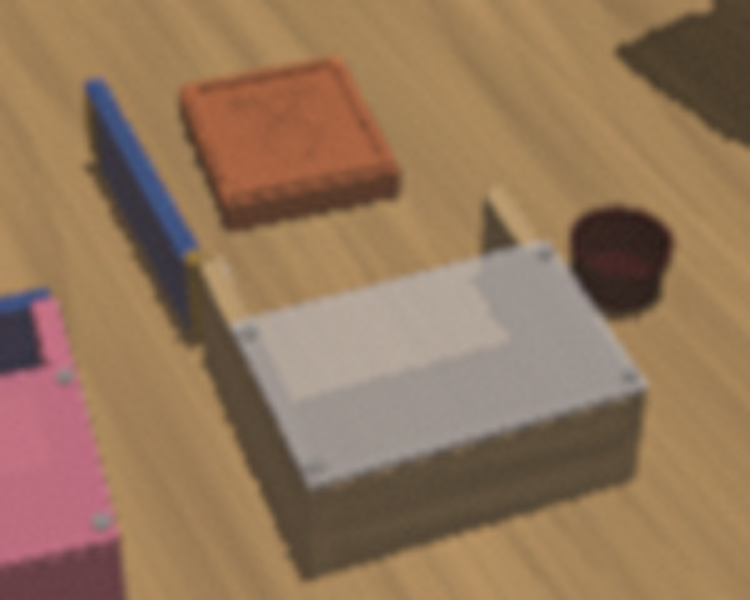

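The top crop shows these corners (crop px):
- Plastic top: (98,95), (268,110), (243,365), (68,350).
- Tile: (470,207), (637,233), (613,386), (445,360).
- Door top strip: (365,122) to (615,137).
- Cup: centre (262,464).

The scene crop confirms the layout.

```bash
cat > m.py <<'E'
from h import *
def measure(im):
    c,_=blobs(im,(0,5,110),(180,60,200),(195,150,252,222))
    P=ray("top",cv2.boxPoints(cv2.minAreaRect(c)),.065); 
    c2,_=blobs(im,(5,160,80),(12,255,255),(190,130,340,250))
    Q=ray("top",cv2.boxPoints(cv2.minAreaRect(c2)),.022)
    return P,Q
E
python3 - <<'E'
from m import *
im=read_camera("top")
P,Q=measure(im); print(P.round(4),Q.round(4))
f=lambda l:np.array(l)/5+[189.6,139.6]
T=ray("top",f([(98,95),(268,110),(243,365),(68,350)]),.065);print("top",T.round(4))
t=ray("top",f([(470,207),(637,233),(613,382),(445,358)]),.023);print("tile",t.round(4),t.mean(0))
d=ray("top",f([(365,122),(615,137)]),.057);print("door",d.round(4))
print("posts",ray("top",f([(350,127),(323,366)]),.06).round(4))
print("cup",ray("top",f([(262,464)]),.032))
# cross-check tile & top in scene view
g=lambda l:np.array(l)/5+[209.6,179.6]
print("scene top",ray("scene",g([(548,242),(648,387),(312,485),(238,322)]),.065).round(4))
print("scene tile",ray("scene",g([(182,90),(340,58),(398,175),(228,210)]),.022).round(4))
print("scene door",ray("scene",g([(96,82),(192,248)]),.057).round(4))
E
```

```text
[[0.4498 0.2095]
 [0.6136 0.1937]
 [0.5999 0.0853]
 [0.4366 0.1031]] [[ 0.4491 -0.0217]
 [ 0.5499 -0.0377]
 [ 0.5323 -0.1457]
 [ 0.4319 -0.1285]]
top [[0.61   0.1932]
 [0.6007 0.0871]
 [0.4399 0.1004]
 [0.4489 0.2076]]
tile [[ 0.5486 -0.0396]
 [ 0.532  -0.1455]
 [ 0.4363 -0.1291]
 [ 0.4514 -0.0237]] [ 0.49207255 -0.08446794]
door [[ 0.5952  0.0268]
 [ 0.586  -0.1295]]
posts [[0.5912 0.0361]
 [0.4402 0.0517]]
cup [[0.3829911  0.08996372]]
scene top [[0.4395 0.1055]
 [0.4507 0.2096]
 [0.6112 0.1925]
 [0.5982 0.0875]]
scene tile [[ 0.531  -0.1419]
 [ 0.4359 -0.1284]
 [ 0.4561 -0.0182]
 [ 0.5507 -0.0336]]
scene door [[ 0.5866 -0.1268]
 [ 0.5937  0.022 ]]
```

```bash
R1='0 0 0 2.67 -2.07 0 0.35'; 
python3 - <<'E'
from h import *
print("bucket rim",ray("top",[(497,222),(458,250),(497,280)],.15).round(3),"bust",ray("top",[(363,131)],.06).round(3),"torso",ray("top",[(435,168)],.1).round(3),"wcup",ray("top",[(404,232)],.08).round(3))
E
python3 -m jog '0 0 0 0 0 -4 0.35; 0 0 0 0 0 -4 0.35; 0 0 0 1.5 -1.2 0 0.35; 0 0 0 1.5 -1.2 0 0.35; 0 0 0 2 -1.6 0 0.35; 0 0 0 2 -1.6 0 0.35; 0 0 0 2 -1.6 0 0.35; 0 0 0 2 -1.6 0 0.35'
```

```text
bucket rim [[ 0.401 -0.651]
 [ 0.32  -0.534]
 [ 0.235 -0.638]] bust [[ 0.703 -0.29 ]] torso [[ 0.573 -0.498]] wcup [[ 0.38 -0.4 ]]
time: 0.92
position: [0.2229, -0.4731, 0.3095]
tool_rot: [-3.141, -0.0, 0.227]
ft_force: [0.9, 0.3, -0.1]
opening: 0.653
grip_force: 0.0
```

```bash

python3 -m jog '0 0 0 2.63 -2.03 0 0.35; 0 0 0 2.63 -2.03 0 0.35; 0 0 0 2.63 -2.03 0 0.35; 0 0 0 2.63 -2.03 0 0.35; 0 0 0 2.63 -2.03 0 0.35; 0 0 0 2.63 -2.03 0 0.35; 0 0 0 2.63 -2.03 0 0.35; 0 0 0 2.63 -2.03 0 0.35' >/dev/null
python3 -m jog '0 0 0 2.63 -2.03 0 0.35; 0 0 0 2.63 -2.03 0 0.35; 0 0 0 2.63 -2.03 0 0.35; 0 0 0 2.63 -2.03 0 0.35; 0 0 -6.8 0 0 0 0.35; 0 0 -6.8 0 0 0 0.35; 0 0 -6.8 0 0 0 0.35; 0 0 -6.8 0 0 0 0.35' >/dev/null
python3 -m jog '0 0 -6.8 0 0 0 0.35; 0 0 -6.8 0 0 0 0.35; 0 0 -6.8 0 0 0 0.35; 0 0 -6.8 0 0 0 0.35; 0 0 -6.8 0 0 0 0.35; 0 0 -6.8 0 0 0 0.35; 0 0 0 0 0 4 0.35; 0 0 0 0 0 4 0.35'
```

```text
time: 2.92
position: [0.477, -0.1667, 0.2317]
tool_rot: [3.135, 0.002, 1.414]
ft_force: [0.6, -1.1, -0.6]
opening: 0.653
grip_force: 0.0
```

```bash
python3 - <<'E'
from h import *
im=read_camera("wrist"); cv2.imwrite("pics/w1.png",im[:,:,::-1])
c,_=blobs(im,(5,160,60),(12,255,255),(0,0,560,420)); r=cv2.minAreaRect(c); print(r)
b=cv2.boxPoints(r);print(b); Q=ray("wrist",b,.022); print(Q.round(4),Q.mean(0)); print(np.degrees(np.arctan2(*(np.diff(Q,axis=0)[:,::-1].T))))
E
```

```text
Traceback (most recent call last):
  File "h.py", line 16, in blobs
    return max(cs,key=cv2.contourArea)[:,0,:],k
           ~~~^^^^^^^^^^^^^^^^^^^^^^^^
ValueError: max() iterable argument is empty
```

View pics/w1.png

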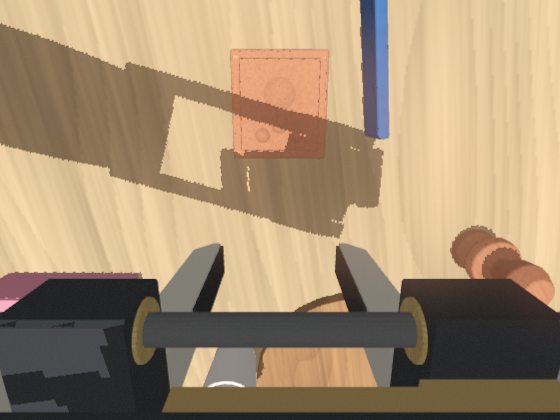

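The wrist view shows the tile square to the tool and centred between the fingers, with corners (231,50), (329,50), (326,158) and (234,158). The door's free edge is at (377,137).

```bash
python3 - <<'E'
from h import *
Q=ray("wrist",[(231.5,50),(328.5,50),(326,157.5),(233.5,157.5)],.023); print(Q.round(4),Q.mean(0)); print(np.degrees(np.arctan2(*((Q[[0,1]]-Q[[3,2]])[:,::-1].T))))
print(ray("wrist",[(377,137)],.057).round(4))
E
```

```text
[[ 0.4458 -0.0236]
 [ 0.5387 -0.0384]
 [ 0.5241 -0.1411]
 [ 0.4277 -0.126 ]] [ 0.48407046 -0.08226831]
[79.96487575 81.91031366]
[[ 0.5696 -0.1244]]
```

```bash

python3 -m jog '0 0 0 0 0 3.5 0.35; 0 0 0 0 0 3.5 0.35; 0 0 0 0 0 3.5 0.35; 0 0 0 0 0 3.5 0.35; 0 0 0 0 0 3.5 0.35; 0 0 0 0 0 0 0.35; 0 0 0 0 0 0 0.35; 0 0 0 0 0 0 0.35'
python3 - <<'E'
from h import *
print(sense()['position'],sense()['tool_rot'])
im=read_camera("wrist"); cv2.imwrite("pics/w2.png",im[:,:,::-1])
t=read_camera("top"); cv2.imwrite("pics/t2.png",cv2.resize(t[140:250,190:330],None,fx=5,fy=5)[:,:,::-1])
E
```

```text
time: 3.63
position: [0.4764, -0.1664, 0.057]
tool_rot: [3.14, 0.001, 1.414]
ft_force: [0.5, -0.5, 1.4]
opening: 0.654
grip_force: 0.0
[ 0.47636677 -0.16642749  0.0570419 ] [3.13967476e+00 5.44192755e-04 1.41354198e+00]
```

View pics/w2.png

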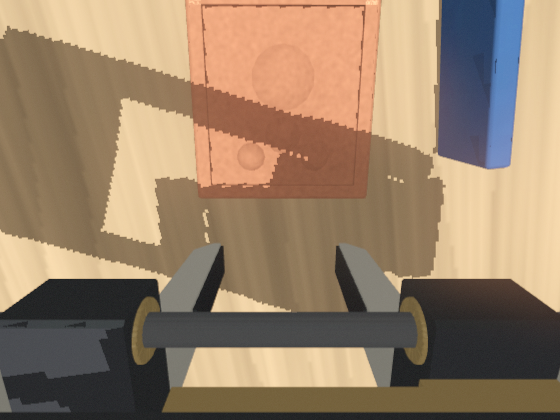

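The wrist view shows the tile's rear edge at row about 190, columns 198–367 (centre about 283), square to and centred on the fingers. I'll descend and push.

```bash

python3 -m jog '0 0 0 0 0 2 0.35; 0 0 0 0 0 2 0.35; 0 0 0 0 0 0 0.35; 0 0 0 0.6 0 0 0.35; 0 0 0 0.6 0 0 0.35; 0 0 0 0.6 0 0 0.35; 0 0 0 0.6 0 0 0.35; 0 0 0 0.6 0 0 0.35'
python3 -m jog '0 0 0 0.8 0 0 0.35; 0 0 0 0.8 0 0 0.35; 0 0 0 0.8 0 0 0.35; 0 0 0 0.8 0 0 0.35; 0 0 0 0.8 0 0 0.35; 0 0 0 0.8 0 0 0.35; 0 0 0 0.8 0 0 0.35; 0 0 0 0.8 0 0 0.35'
python3 -m jog '0 0 0 0.8 0 0 0.35; 0 0 0 0.8 0 0 0.35; 0 0 0 0.8 0 0 0.35; 0 0 0 0.8 0 0 0.35; 0 0 0 0.4 0 0 0.35; 0 0 0 0.2 0 0 0.35; 0 0 0 0 0 0 0.35; 0 0 0 0 0 0 0.35'
python3 - <<'E'
from h import *
im=read_camera("wrist"); t=read_camera("top")
cv2.imwrite("pics/m3.png",np.vstack([cv2.resize(im,(420,315)),cv2.resize(t[140:225,190:330],(420,255),interpolation=cv2.INTER_CUBIC)])[:,:,::-1])
E
```

```text
time: 4.4
position: [0.4811, -0.1363, 0.0162]
tool_rot: [3.139, 0.001, 1.414]
ft_force: [-1.3, -3.5, 2.3]
opening: 0.648
grip_force: 1.7
time: 5.07
position: [0.4898, -0.0721, 0.0145]
tool_rot: [-3.141, -0.0, 1.414]
ft_force: [-0.2, -2.5, 3.1]
opening: 0.654
grip_force: 1.6
time: 5.73
position: [0.4955, -0.0351, 0.0143]
tool_rot: [-3.141, -0.001, 1.414]
ft_force: [0.1, 0.6, -0.5]
opening: 0.646
grip_force: 0.0
```

View pics/m3.png

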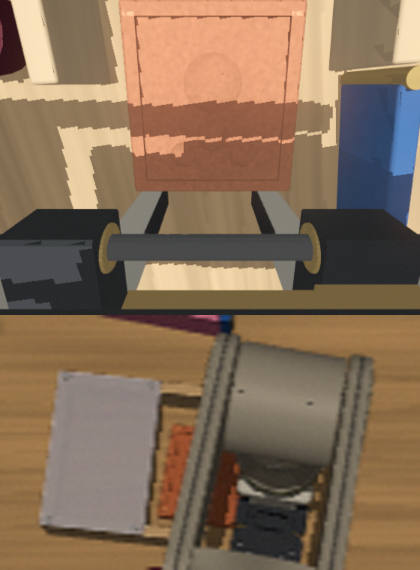

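The wrist view shows the tile against both fingertips, entering between the posts with gaps on each side. The door stays clear on the right. I'll continue, steering gently to square it up.

```bash

python3 -m jog '0 0 0 0 0 -0.2 0.35; 0 0 -0.3 0.5 0.05 0 0.35; 0 0 -0.3 0.8 0.07 0 0.35; 0 0 -0.3 0.8 0.07 0 0.35; 0 0 -0.3 0.8 0.07 0 0.35; 0 0 -0.3 0.8 0.07 0 0.35; 0 0 -0.3 0.8 0.07 0 0.35; 0 0 -0.3 0.8 0.07 0 0.35'
python3 -m jog '0 0 -0.3 0.8 0.07 0 0.35; 0 0 -0.3 0.8 0.07 0 0.35; 0 0 -0.3 0.8 0.07 0 0.35; 0 0 -0.3 0.6 0.05 0 0.35; 0 0 0 0.4 0.04 0 0.35; 0 0 0 0.2 0 0 0.35; 0 0 0 0 0 0 0.35; 0 0 0 0 0 0 0.35'
python3 - <<'E'
from h import *
s=sense(); y=1.471; ux=np.array([np.cos(y),np.sin(y)]); d=s['position'][:2]-[.5227,.1246]
print(d@ux, d@[-ux[1],ux[0]], np.degrees(s['tool_rot'][2]-y))
im=read_camera("wrist"); cv2.imwrite("pics/w4.png",im[:,:,::-1])
E
```

```text
time: 6.5
position: [0.5082, 0.0173, 0.0168]
tool_rot: [3.141, 0.0, 1.451]
ft_force: [-0.1, -2.8, 2.0]
opening: 0.65
grip_force: 1.6
time: 7.17
position: [0.5145, 0.0522, 0.0163]
tool_rot: [-3.141, -0.001, 1.471]
ft_force: [-0.2, -0.4, -0.4]
opening: 0.651
grip_force: 0.0
-0.07288373695753188 0.0009917169295175663 0.01275744795389896
```

View pics/w4.png

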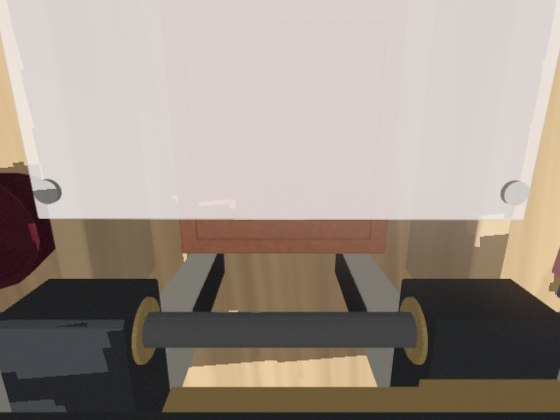

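The tile is square and centred under the clear top: tile columns 181–387, screws at columns 47 and 515, plastic edge level at row 219. About 20 mm is left.

```bash

python3 -m jog '0 0 0 0.4 0 0 0.35; 0 0 0 0.4 0 0 0.35; 0 0 0 0.3 0 0 0.35; 0 0 0 0.3 0 0 0.35; 0 0 0 0.2 0 0 0.35; 0 0 0 0.1 0 0 0.35; 0 0 0 0 0 0 0.35; 0 0 0 0 0 0 0.35'
python3 -m jog '0 0 0 0.1 0 0 0.35; 0 0 0 0.1 0 0 0.35; 0 0 0 0.1 0 0 0.35; 0 0 0 0.1 0 0 0.35; 0 0 0 0 0 0 0.35; 0 0 0 0 0 0 0.35; 0 0 0 0 0 0 0.35; 0 0 0 0 0 0 0.35'
```

```text
time: 7.88
position: [0.5166, 0.069, 0.0168]
tool_rot: [3.141, -0.0, 1.471]
ft_force: [0.4, 0.5, 0.6]
opening: 0.65
grip_force: 0.0
time: 8.55
position: [0.5166, 0.0695, 0.0168]
tool_rot: [-3.141, 0.005, 1.471]
ft_force: [-4.9, -16.4, 4.5]
opening: 0.653
grip_force: 8.5
```

The tile is seated: 17 N of reaction with no further motion. I'll back off, rise, close the fingers and go round to the door's outer face.

```bash

python3 -m jog '0 0 0 -0.7 0 0 0.35; 0 0 0 -0.8 0 0 0.35; 0 0 0 0 0 -4 0.35; 0 0 0 0 0 -4 0.35; 0 0 0 0 0 -4 0.35; 0 0 0 -2.5 2.5 0 1; 0 0 0 -2.5 2.5 0 1; 0 0 0 -2.5 2.5 0 1'
python3 -m jog '0 0 0 -2.6 2.6 0 1; 0 0 0 -2.6 2.6 0 1; 0 0 -7.1 0 0 0 1; 0 0 -7.1 0 0 0 1; 0 0 -7.1 0 0 0 1; 0 0 -7.1 0 0 0 1; 0 0 -7.1 0 0 0 1; 0 0 -7.1 0 0 0 1'
python3 -m jog '0 0 -7.1 0 0 0 1; 0 0 -7.1 0 0 0 1; 0 0 -7.1 0 0 0 1; 0 0 -7.1 0 0 0 1; 0 0 -7.1 0 0 0 1; 0 0 -7.1 0 0 0 1; 0 0 -7.1 0 0 0 1; 0 0 0 0 0 0 1'
python3 - <<'E'
from h import *
s=sense(); print(s['position'],s['tool_rot'],s['joints'])
im=read_camera("wrist"); cv2.imwrite("pics/w5.png",im[:,:,::-1])
c,_=blobs(im,(100,120,40),(125,255,255),(0,0,560,420)); r=cv2.minAreaRect(c); b=cv2.boxPoints(r); print(b.round(1),ray("wrist",b,.057).round(4))
E
```

```text
time: 9.22
position: [0.5843, -0.0251, 0.1387]
tool_rot: [3.138, -0.0, 1.473]
ft_force: [0.3, 0.2, 0.5]
opening: 0.481
grip_force: 0.0
time: 9.88
position: [0.6291, -0.0814, 0.1365]
tool_rot: [3.141, -0.0, 2.221]
ft_force: [-0.5, -0.8, 0.1]
opening: 0.004
grip_force: 0.0
time: 10.55
position: [0.6291, -0.0813, 0.1366]
tool_rot: [3.141, 0.0, 3.088]
ft_force: [0.4, -0.1, 0.6]
opening: 0.009
grip_force: 0.0
[ 0.62907525 -0.08132529  0.13655114] [3.14115718e+00 7.63177293e-05 3.08830790e+00] [-2.09626197e-01  2.79822059e-01  1.49006876e+00  4.50958844e-04
  1.37169427e+00 -1.72722698e+00]
[[396.6 295.4]
 [402.5 271.9]
 [414.5 274.9]
 [408.6 298.4]] [[0.6994 0.0079]
 [0.679  0.0117]
 [0.6822 0.0212]
 [0.7027 0.0176]]
```

View pics/w5.png

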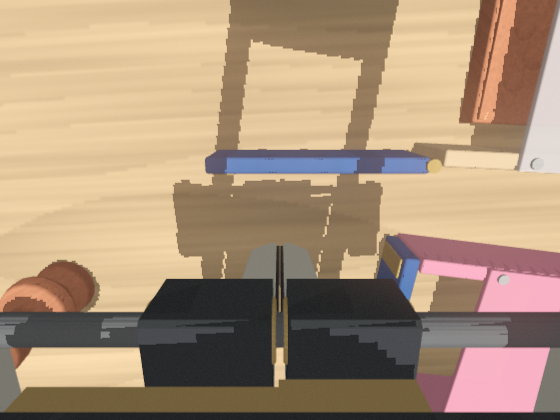

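The door (blue strip, rows 157–172, columns 208–430) lies parallel to the tool, with the hinge at about (433,165) on the right. The closed fingers are at column 279 on its outer side. The pink look-alike, at (400,265), is clear.

```bash
python3 - <<'E'
from h import *
s=sense(); q=ray("wrist",[(208,165),(279,165),(433,165),(279,172.5)],.057); y=s['tool_rot'][2]
d=q-s['position'][:2]; print(q.round(4)); print("tool x,y",np.c_[d@[np.cos(y),np.sin(y)],d@[np.sin(y),-np.cos(y)]].round(4))
E
python3 -m jog '0 0 0 0 0 3 1; 0 0 0 0 0 3 1; 0 0 0 0 0 3 1; 0 0 0 0 0 0 1; 0 0 0 0 0 0 1; 0 0 0 0 0 0 1; 0 0 0 0 0 0 1; 0 0 0 0 0 0 1'
```

```text
[[ 0.5869 -0.1292]
 [ 0.59   -0.079 ]
 [ 0.5966  0.0298]
 [ 0.5953 -0.0793]]
tool x,y [[ 3.910e-02 -5.040e-02]
 [ 3.920e-02 -1.000e-04]
 [ 3.930e-02  1.089e-01]
 [ 3.380e-02 -1.000e-04]]
time: 11.27
position: [0.631, -0.0816, 0.0495]
tool_rot: [-3.141, 0.004, 3.081]
ft_force: [-0.8, -0.2, -0.1]
opening: 0.002
grip_force: 0.0
```

```bash

python3 -m jog '0 0 0 0.8 0 0.5 1; 0 0 0 0.8 0 0.5 1; 0 0 0 0.8 0 0 1; 0 0 0 0.2 0 0 1; 0 0 5 0.96 -0.08 0 1; 0 0 5 0.96 -0.08 0 1; 0 0 5 0.96 -0.08 0 1; 0 0 5 0.96 -0.08 0 1'
python3 - <<'E'
from h import *
s=sense(); y=s['tool_rot'][2]; d=np.array([.5963,.0295])-s['position'][:2]; print("hinge in tool",d@[np.cos(y),np.sin(y)],d@[np.sin(y),-np.cos(y)],"to shut",np.degrees(y-1.471))
E
```

```text
time: 11.93
position: [0.5657, -0.076, 0.0381]
tool_rot: [3.141, 0.002, 2.728]
ft_force: [0.0, -1.0, 0.8]
opening: 0.008
grip_force: 0.4
hinge in tool 0.014343515891190955 0.1088759921936731 to shut 72.04313516119198
```

```bash

python3 -m jog '0 0 5 0.96 -0.08 0 1; 0 0 5 0.96 -0.08 0 1; 0 0 5 0.96 -0.08 0 1; 0 0 5 0.96 -0.08 0 1; 0 0 5 0.96 -0.08 0 1; 0 0 5 0.96 -0.08 0 1; 0 0 5 0.96 -0.08 0 1; 0 0 5 0.96 -0.08 0 1'
python3 -m jog '0 0 5 0.96 -0.08 0 1; 0 0 5 0.96 -0.08 0 1; 0 0 5 0.96 -0.08 0 1; 0 0 5 0.96 -0.08 0 1; 0 0 3 0.57 -0.05 0 1; 0 0 0 0 0 0 1; 0 0 0 0 0 0 1; 0 0 0 0 0 0 1'
python3 - <<'E'
from h import *
s=sense(); y=s['tool_rot'][2]; d=np.array([.5963,.0295])-s['position'][:2]; print("hinge in tool",d@[np.cos(y),np.sin(y)],d@[np.sin(y),-np.cos(y)],"to shut",np.degrees(y-1.471))
E
```

```text
time: 12.6
position: [0.5047, -0.0312, 0.038]
tool_rot: [3.14, 0.002, 2.03]
ft_force: [1.9, -0.7, -1.7]
opening: 0.003
grip_force: 0.5
time: 13.27
position: [0.488, 0.0094, 0.0373]
tool_rot: [3.14, 0.0, 1.636]
ft_force: [-0.9, -0.2, -0.3]
opening: 0.008
grip_force: 0.0
hinge in tool 0.013050918163809157 0.10939004889551987 to shut 9.425734283958345
```

Now rotate the last 9° and press until the door meets its stop.

```bash

python3 -m jog '0 0 4 0.76 -0.07 0 1; 0 0 3 0.57 -0.05 0 1; 0 0 2 0.38 -0.03 0 1; 0 0 0 0.1 0 0 1; 0 0 0 0.1 0 0 1; 0 0 0 0 0 0 1; 0 0 0 0 0 0 1; 0 0 0 0 0 0 1'
python3 -m jog '0 0 0 0.1 0 0 1; 0 0 0 0.1 0 0 1; 0 0 0 0.1 0 0 1; 0 0 0 0 0 0 1; 0 0 0 0 0 0 1; 0 0 0 0 0 0 1; 0 0 0 0 0 0 1; 0 0 0 0 0 0 1'
```

```text
time: 13.93
position: [0.486, 0.0255, 0.037]
tool_rot: [3.141, 0.004, 1.477]
ft_force: [-3.5, -14.4, 2.5]
opening: 0.007
grip_force: 7.4
time: 14.6
position: [0.486, 0.0257, 0.037]
tool_rot: [-3.141, 0.009, 1.477]
ft_force: [-5.0, -28.7, 5.8]
opening: 0.007
grip_force: 14.9
```

```bash

python3 -m jog '0 0 0 -0.5 0 0 1; 0 0 0 -1.5 0 0 1; 0 0 0 -3 0 0 1; 0 0 0 0 0 -4 1; 0 0 0 0 0 -4 1; 0 0 0 0 0 -4 1; 0 0 0 -4 0 0 1; 0 0 0 -4 0 0 1' >/dev/null
python3 -m jog '0 0 0 -4 0 0 1; 0 0 0 -4 0 0 1; 0 0 0 -4 0 0 1; 0 0 0 -4 0 0 1; 0 0 0 -4 0 0 1; 0 0 0 0 0 0 1; 0 0 0 0 0 0 1; 0 0 0 0 0 0 1'
python3 - <<'E'
from h import *
t=read_camera("top"); s=read_camera("scene")
cv2.imwrite("pics/fin.png",np.vstack([cv2.resize(t[140:250,180:340],(640,440),interpolation=cv2.INTER_CUBIC)[:300],cv2.resize(s[190:290,220:380],(640,400),interpolation=cv2.INTER_CUBIC)[:300]])[:,:,::-1])
E
```

```text
time: 15.93
position: [0.4548, -0.297, 0.1565]
tool_rot: [-3.141, -0.001, 1.476]
ft_force: [-0.3, -0.1, -0.8]
opening: 0.003
grip_force: 0.0
```

View pics/fin.png

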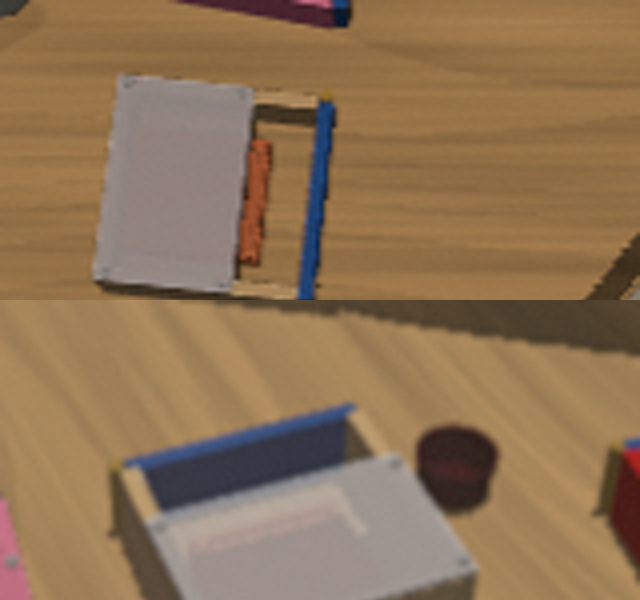

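The final pictures show the door flush across the mouth, from (327,100) to (305,295). About 14 mm of the tile shows ahead of the clear top at (257,200), square to the box, which matches home. The cup is where it was.

```bash
python3 -c "
from workcell import *
print(job_done())"
```

```text
the job is handed in; nothing more can be done
None
```

I pushed the tile home against the back wall, pushed the blue door fully shut behind it, and handed the job in at about 16 s; no bystander was touched, as far as the pictures show.

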